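# Clamp a phone and press its new screen three clicks

### The arm

A 6-joint arm with a two-finger parallel gripper is mounted at the origin on the work surface. World frame = base frame: x ahead of the robot, y to its left, z up, the work surface at z = 0. Lengths are in m, angles in rad, forces in N, time in s.
With the tool pointing down it reaches from about 0.275 to 1 m from the base axis. Payload 8.4 kg.
Tool frame: the origin (TCP) lies on the centre line of the jaws, within the pads' length; the fingertips stand 17 mm ahead of it and the grasp point (between the pads) lies 2 mm behind it (bot.tcp_to_tips is the z of the fingertips in the tool frame, in m); z points along the fingers, y is the line along which they close (so a half turn about z gives the same grasp; the last joint's range is limited). The gripper opens to 85 mm and grips with 20 to 120 N. Pads are 22 mm wide; open, the fingers measure 114 mm over their backs; the gripper's body (76 mm by 85 mm) begins 54 mm behind the grasp point. The pads swing forward as they close: fully open they stand 13 mm farther back than shut.
Start: joints at [-1.243, 0.353, 1.633, -0, 1.155, -0.002], TCP at [0.202, -0.591, 0.248] pointing down, gripper open.
Joint ranges: [-2.63, 2.63], [-0.92, 2.1], [0.06, 2.66], [-1.3, 4.44], [0, 2.69], [-3.02, 3.02]. Speed limits (rad/s): [2.22, 2.22, 2.79, 3.14, 3.14, 3.14].

### API

Orientations are given as a unit quaternion [x, y, z, w].
In Python, from workcell import bot, hand, kinematics, get_obs, vision, hand_in gives the robot as it stands. The module is installed in compiled form; this text tells all that it offers. Calls block until the motion is done:
- bot.reach(position, orientation): joint-space move of the TCP to a pose.
- bot.servo_line(position, ori=None, velocity=0.15): straight line of the TCP; ori=None keeps the orientation; velocity is the mean speed in m/s.
- bot.goto_joints(angles): joint-space move.
- hand.move_gripper(opening, strength=None): finger opening in m; strength is the grip in N (None keeps the last); returns when the fingers have stopped.
- bot.dwell(seconds).
- kinematics.solve_ik(position, orientation): joint angles nearest the present ones, or None.
- get_obs(): the state.
- vision.read_camera(name): name is "scene" or "top" or "wrist"; returns a dict with "frame" (420x560x3 uint8, red, green, blue), "intrinsics" (3x3 intrinsics, pixels), "view" (4x4, takes a point from world to camera coordinates). Camera axes: x right, y down, z forward; pixel columns grow to the right and rows downward; lengths in m; the calibration is good to about 2 mm. The wrist camera is an equidistant fisheye: a pixel r from the principal point sees the ray r / f radians off the axis. A picture is of the moment at which its call begins. There is no depth.
A pose or a line that the arm cannot do raises bot.IKError and nothing moves.
- hand_in(): hands the job in; it is judged then, once.
The state is a dict: "time_s": time; "joint_pos": joint angles; "joint_vel": joint speeds; "joint_efforts": joint torques, N m; "position": TCP position; "orientation": TCP orientation; "wrist_force": force on the tool from outside, world axes, zero at the start; "ft_torque": the same for the moment, N m; "gripper_width": finger opening in m; "grip_force": force on a finger pad.
Only numpy, scipy, OpenCV 4.12 (cv2) and the standard library are available. Lean on these libraries where they do the work, as an engineer would, in place of code of your own. Each camera call takes 0.05 s, during which the arm holds its last target. There are 200 camera calls.

### The job

A phone with a freshly glued screen lies in the small bench press. First turn the clamp's black torque knob clockwise until it clicks past its detent, so that the jaw grips the phone; then swing the press's ratchet lever by its upright handle three clicks away from rest (never a fourth: the glass would crack) and hold it there against its return spring. The program finishes with the fingers still holding the handle at the third click; leave the screwdriver, pen cup and mouse where they are.

Things in the scene. Friction and masses are not known exactly. Their poses are not given: they have to be found in the camera images.
- knob_grip (a point): Grip point of the clamp's torque knob: a black disc 54 mm across with an upright bar 46 mm long, 14 mm wide, to be gripped across its width from above. The point lies on the vertical turning axis, 66 mm above the bench, 12 mm below the bar's top, 19 mm above the disc; x runs along the bar. Nothing stands within 70 mm of it at its height.
- knob (a joint): Angle of the torque knob in rad, growing clockwise seen from above. Starts between 0 and 0.35, turns with light friction, stiffens from about 0.5 (up to roughly 0.2 N m), clicks over its only detent at 0.75, is free again at about 0.98; end stop at 1.3. Stays where left; counts as clicked past beyond 0.88.
- lever_grip (a point): Centre of the ratchet lever's upright round handle: a black sleeve 18 mm thick, 50 mm tall (25 mm above and below this point) that spins freely about its own axis, at the outer end of a flat steel arm 18 mm wide whose top lies 28 mm below this point. The point is 148 mm above the bench and 100 mm from the lever's turning axis.
- lever_pivot (a point): Point on the lever's vertical turning axis at the height of the handle's centre (148 mm above the bench), over the toothed wheel on the press's column. z up, y along the press from the knob's end to the column's end. At rest the lever points 150 degrees from +x, counter-clockwise seen from above.
- lever (a joint): Lever angle in rad, 0 at rest, growing counter-clockwise seen from above. It clicks over a tooth at 0.16, 0.42, 0.68, 0.94, each time dropping into a notch (0.26, 0.52, 0.78, 1.04). It resists with about 2 to 7 N at the handle, climbing before each click, falling by about 3 N at it. A return spring (about 5 N) swings it back to 0 if let go.
- driver_grip (a point): Grey-handled screwdriver, 150 mm long, lying beside the press (point in its handle, x along it). Leave alone.
- pen_cup_rim (a point): Centre of the mouth of a black pen cup, 72 mm across and 95 mm tall, standing beside the press. Leave alone.
- mouse: White computer mouse, about 85 by 60 mm and 32 mm tall, origin under its middle, lying beside the press. Leave alone.

How it is judged:
By the outcome, as a careful person would: the job done as asked, in the order asked, and still so for the second after the job is handed in, while the arm keeps its last pose, push and grip.
It also fails if it takes over 66 s, if anything falls off the work surface, if the arm or the gripper's body presses on something with over 40 N, if the wrist force passes 120 N, or if a joint passes its speed limit or range.

## Working session

There is one attempt and no reset: what is moved stays moved. The work goes in short steps, each a Python script; the robot and the scene stay as the last script left them, time stands still between calls to the robot, and variables do not carry over. Pictures are saved under pics/ and viewed, at most 10 in all, crops included, and the job is handed in when it is done.

```bash
mkdir -p pics; python3 - <<'E'
from workcell import *
import cv2,numpy as np
for n in("scene","top"):
    r=vision.read_camera(n);cv2.imwrite(f"pics/{n}0.png",r["frame"][...,::-1]);print(n,r["intrinsics"].tolist(),np.round(r["view"],4).tolist())
o=get_obs();print(o)
E
```

```text
scene [[475.7930983063647, 0.0, 277.768070157577], [0.0, 475.7930983063647, 207.23998878309473], [0.0, 0.0, 1.0]] [[-0.1611, 0.9869, 0.0068, 0.0709], [0.6897, 0.1174, -0.7145, -0.3066], [-0.706, -0.1104, -0.6996, 1.4582], [0.0, 0.0, 0.0, 1.0]]
top [[394.387278135082, 0.0, 279.3915530567761], [0.0, 394.387278135082, 208.7307913080125], [0.0, 0.0, 1.0]] [[-0.0218, -0.9997, -0.0091, 0.0498], [-0.9946, 0.0226, -0.1017, 0.5575], [0.1019, 0.0068, -0.9948, 0.8209], [0.0, 0.0, 0.0, 1.0]]
{'time_s': 0.1, 'joint_pos': array([-1.24336281e+00,  3.53600033e-01,  1.63405620e+00,  3.93068056e-06,
        1.15520290e+00, -2.40621870e-03]), 'joint_vel': array([ 6.64871386e-05, -1.88698066e-03, -1.54205866e-03,  1.58119908e-03,
       -5.45903380e-04,  3.62631291e-04]), 'joint_efforts': array([-1.01642112e-03, -6.06353045e+01, -3.42819357e+01, -5.37015296e-05,
        3.89174907e-03, -1.07939820e-05]), 'position': array([ 0.20229895, -0.59092525,  0.24762506]), 'orientation': array([ 9.86431447e-01,  1.64172468e-01, -1.00683637e-04, -6.25185501e-04]), 'wrist_force': array([-0.43740854, -0.65080585,  0.28218368]), 'ft_torque': array([ 0.09825224,  0.02901773, -0.01155543]), 'grip_force': 0.0, 'gripper_width': 0.08543617218271621}
```

View pics/scene0.png

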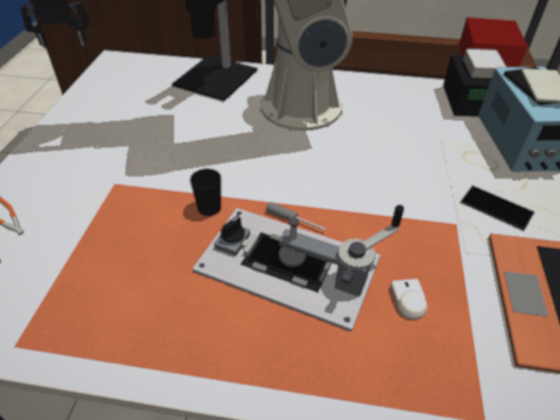

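View pics/top0.png

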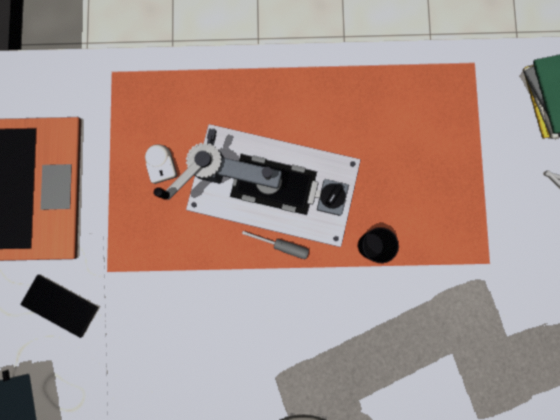

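The scene view shows the knob at about (234,232), the lever wheel at (357,252) and the handle at (398,214). In the top view the knob is at (333,197), the wheel at (204,160) and the handle at (163,193). I'll zoom in on both.

```bash
python3 - <<'E'
import cv2,numpy as np
t=cv2.imread("pics/top0.png");s=cv2.imread("pics/scene0.png")
c=lambda im,x,y:cv2.resize(im[y:y+60,x:x+80],None,fx=5,fy=5,interpolation=cv2.INTER_CUBIC)
cv2.imwrite("pics/crop.png",np.vstack([np.hstack([c(t,293,167),c(t,145,145)]),np.hstack([c(s,195,200),c(s,335,200)])]))
E
```

```text
(no output)
```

View pics/crop.png

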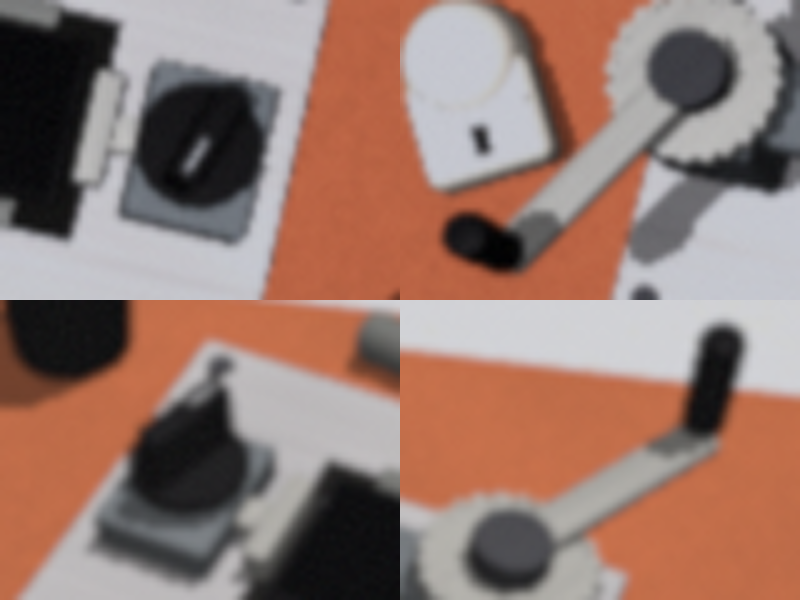

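```bash
cat > h.py <<'E'
from workcell import *
import numpy as np,cv2
from scipy.spatial.transform import Rotation as R
K={"scene":np.array([[475.793,0,277.768],[0,475.793,207.24],[0,0,1]]),"top":np.array([[394.387,0,279.392],[0,394.387,208.731],[0,0,1]])}
V={"scene":np.array([[-0.1611,0.9869,0.0068,0.0709],[0.6897,0.1174,-0.7145,-0.3066],[-0.706,-0.1104,-0.6996,1.4582]]),
"top":np.array([[-0.0218,-0.9997,-0.0091,0.0498],[-0.9946,0.0226,-0.1017,0.5575],[0.1019,0.0068,-0.9948,0.8209]])}
def ray(n,u,v):
    r,t=V[n][:,:3],V[n][:,3]; return -r.T@t, r.T@np.linalg.inv(K[n])@[u,v,1]
def cast(n,u,v,z):
    c,d=ray(n,u,v); return c+d*(z-c[2])/d[2]
def tri(a,b):
    A=[K[n]@V[n] for n in("top","scene")]
    x=cv2.triangulatePoints(*A,np.array(a,float).reshape(2,1),np.array(b,float).reshape(2,1))[:,0]; return x[:3]/x[3]
def down(yaw): # tool z down, tool y (closing line) at world angle yaw
    y=np.array([np.cos(yaw),np.sin(yaw),0]);z=np.array([0,0,-1.]);return R.from_matrix(np.c_[np.cross(y,z),y,z]).as_quat()
E
python3 - <<'E'
from h import *
np.set_printoptions(precision=4,suppress=True)
print("knob",cast("top",333,196,.047),cast("scene",233,234.4,.047),tri((333,196),(233,234.4)))
a=cast("top",293+172/5,167+187/5,.078);b=cast("top",293+240/5,167+90/5,.078);print("bar",a,b,(a+b)/2,np.degrees(np.arctan2(*(b-a)[1::-1])))
print("htop",cast("top",158.6,192.6,.173),cast("scene",399.4,207.6,.173),tri((158.6,192.6),(399.4,207.6)))
print("hbot",cast("top",166.4,195,.123),cast("scene",395.4,225.6,.123))
print("hub",cast("top",203,159,.13),cast("scene",357,248.4,.13),tri((203,159),(357,248.4)))
c=[cast("top",*p,.012) for p in((212.5,133),(354.5,163.5),(336,238.5),(194,205))]
for i,j in((1,0),(2,3),(2,1),(3,0)):print(np.degrees(np.arctan2(*(c[j]-c[i])[1::-1])))
E
```

```text
knob [ 0.5811 -0.0765  0.047 ] [ 0.5898 -0.0729  0.047 ] [ 0.582  -0.0762  0.0381]
bar [ 0.5601 -0.0605  0.078 ] [ 0.5992 -0.0895  0.078 ] [ 0.5796 -0.075   0.078 ] -36.57417887291116
htop [0.5778 0.253  0.173 ] [0.5814 0.2546 0.173 ] [0.5782 0.2548 0.1698]
hbot [0.5803 0.2537 0.123 ] [0.5806 0.256  0.123 ]
hub [0.6476 0.1815 0.13  ] [0.6586 0.1835 0.13  ] [0.6499 0.1841 0.12  ]
76.24572708995046
75.43423773588422
-15.905919946532242
-14.411171781948887
```

```bash
python3 - <<'E'
from h import *
np.set_printoptions(precision=4,suppress=True)
q=down(np.radians(53.5))
bot.reach([.5815,-.076,.17],q); hand.move_gripper(.06)
r=vision.read_camera("wrist");o=get_obs();print(o["position"],o["joint_pos"],o["time_s"],o["gripper_width"])
print(r["intrinsics"].tolist(),r["view"].tolist())
cv2.imwrite("pics/w1.png",r["frame"][...,::-1])
E
```

```text
[ 0.5815 -0.0762  0.17  ] [-0.1328  0.3793  1.7879 -0.      0.9744 -1.0662] 2.825 0.05986040863357354
[[325.19226210127806, 0.0, 280.6471616076701], [0.0, 325.19226210127806, 216.63884936530934], [0.0, 0.0, 1.0]] [[0.5957016988506864, 0.8032057251207563, -0.00022162952750729372, -0.2850384283634802], [0.7586115631759568, -0.5625375015111291, 0.32872489350420203, -0.5003407432853174], [0.26390904153162076, -0.19599010823727223, -0.9444256960031343, 0.13807612155340004], [0.0, 0.0, 0.0, 1.0]]
```

View pics/w1.png

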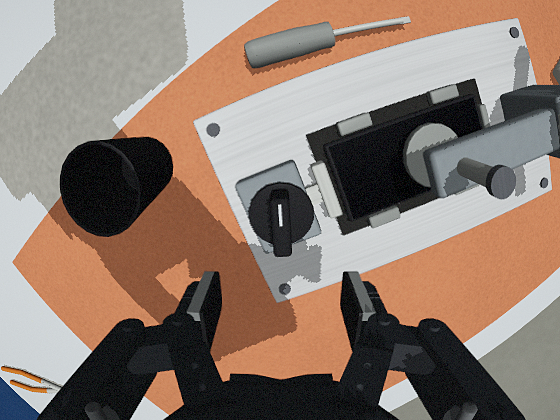

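The wrist view shows the bar running almost vertically from about (280,186) to (282,242), so the yaw is good. I'll check its position by casting rays, then grip and turn.

```bash
cat >> h.py <<'E'
def wcast(r,u,v,z):
    k=r["intrinsics"];p=np.array([u-k[0,2],v-k[1,2]]);n=np.linalg.norm(p);th=n/k[0,0]
    d=r["view"][:3,:3].T@np.r_[p/n*np.sin(th),np.cos(th)];c=-r["view"][:3,:3].T@r["view"][:3,3]
    return c+d*(z-c[2])/d[2]
E
python3 - <<'E'
from h import *
np.set_printoptions(precision=4,suppress=True)
r=vision.read_camera("wrist")
g=cv2.cvtColor(r["frame"],cv2.COLOR_RGB2GRAY)
m=((g<70)*255).astype(np.uint8);m[:, :235]=0;m[:,318:]=0;m[262:]=0;m[:170]=0
m=cv2.morphologyEx(m,cv2.MORPH_OPEN,np.ones((5,5)))
n,l,s,c=cv2.connectedComponentsWithStats(m);i=1+s[1:,4].argmax();print(s[i],c[i])
x,y,w,h,_=s[i]
print("L,R disc",wcast(r,x,212,.047),wcast(r,x+w,212,.047))
print("disc c",wcast(r,282,212,.047),"bar near/far",wcast(r,282,243,.078),wcast(r,280,187,.078),"barbotnear",wcast(r,283,255,.055))
print("ptr",wcast(r,280,204,.078),wcast(r,280,228,.078))
cv2.imwrite("pics/w2.png",cv2.resize(r["frame"][165:270,225:330,::-1],None,fx=5,fy=5,interpolation=cv2.INTER_CUBIC))
E
```

```text
[ 249  182   65   75 3330] [280.9078 215.5   ]
L,R disc [ 0.5638 -0.0949  0.047 ] [ 0.595  -0.0529  0.047 ]
disc c [ 0.5797 -0.0736  0.047 ] bar near/far [ 0.5904 -0.0817  0.078 ] [ 0.556  -0.0579  0.078 ] barbotnear [ 0.6078 -0.0934  0.055 ]
ptr [ 0.5658 -0.0652  0.078 ] [ 0.5801 -0.0759  0.078 ]
```

View pics/w2.png

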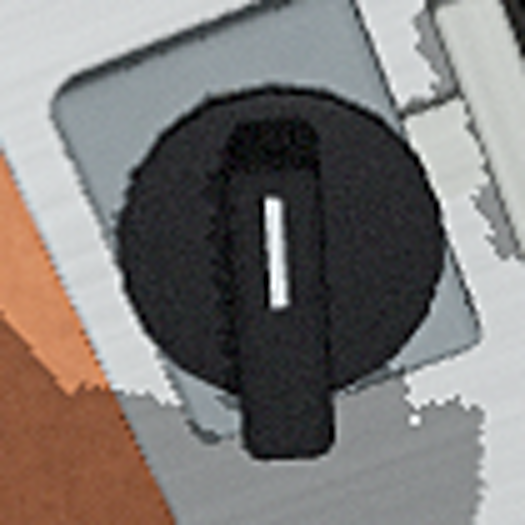

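```bash
python3 - <<'E'
from h import *
np.set_printoptions(precision=4,suppress=True)
r=vision.read_camera("wrist")
a=wcast(r,225+275/5,165+168/5,.078);b=wcast(r,225+289/5,165+458/5,.078)
c=(a+b)/2;ang=np.arctan2(*(b-a)[1::-1]);print(a,b,c,np.linalg.norm(b-a),np.degrees(ang))
p=np.array([.5808,-.0755]) if np.linalg.norm(c[:2]-[.5808,-.0755])<.004 else None
print(p)
if p is not None:
    yaw=ang+np.pi/2
    bot.servo_line([*p,.12],down(yaw));bot.servo_line([*p,.070],down(yaw),.06)
    print(get_obs()["wrist_force"])
    hand.move_gripper(0,60);o=get_obs();print(o["gripper_width"],o["grip_force"],o["position"],o["wrist_force"],o["time_s"])
E
```

```text
[ 0.5626 -0.0628  0.078 ] [ 0.5997 -0.0877  0.078 ] [ 0.5811 -0.0752  0.078 ] 0.044657333005392694 -33.92388364548636
[ 0.5808 -0.0755]
[ 0.3127 -0.3239  0.3208]
0.01290387889389736 59.83433246612549 [ 0.5809 -0.0757  0.0704] [-1.7141 -1.2916  6.082 ] 4.875
```

```bash
python3 - <<'E'
from h import *
np.set_printoptions(precision=3,suppress=True)
o=get_obs();p=o["position"].copy();R0=R.from_quat(o["orientation"])
for d in np.arange(.06,.80,.06):
    bot.servo_line([.5808,-.0755,.070],(R.from_euler("z",-d)*R0).as_quat(),.1)
    o=get_obs();a=(R.from_quat(o["orientation"])*R0.inv()).as_rotvec()[2]
    print(round(d,2),round(a,3),o["ft_torque"],o["wrist_force"],round(o["gripper_width"],4),round(o["time_s"],2))
E
```

```text
0.06 -0.061 [-0.116  0.319 -0.075] [-1.666 -0.44   6.472] 0.0129 5.12
0.12 -0.121 [-0.054  0.284 -0.018] [-1.603 -1.093  4.661] 0.0132 5.38
0.18 -0.181 [ 0.042  0.25  -0.09 ] [-0.978 -0.089  4.571] 0.0131 5.62
0.24 -0.24 [-0.003  0.325  0.035] [-0.375  1.03   5.745] 0.0123 5.88
0.3 -0.3 [0.124 0.145 0.049] [-1.284  0.194  4.865] 0.013 6.12
0.36 -0.359 [0.197 0.137 0.023] [-0.374  1.738  5.445] 0.0129 6.38
0.42 -0.418 [0.15  0.074 0.067] [-0.213  0.993  6.917] 0.0127 6.62
0.48 -0.479 [ 0.305 -0.019 -0.153] [0.614 1.796 5.567] 0.0129 6.88
0.54 -0.538 [ 0.404 -0.063 -0.094] [0.057 2.748 6.327] 0.0126 7.12
0.6 -0.598 [ 0.432 -0.012 -0.109] [0.681 2.941 4.576] 0.0129 7.38
0.66 -0.657 [ 0.456 -0.091 -0.054] [1.235 2.652 4.612] 0.013 7.62
0.72 -0.717 [ 0.6   -0.247 -0.043] [1.368 3.544 5.449] 0.0129 7.88
0.78 -0.777 [ 0.619 -0.242 -0.034] [1.958 3.412 4.765] 0.0127 8.12
```

```bash
python3 - <<'E'
from h import *
np.set_printoptions(precision=4,suppress=True)
hand.move_gripper(.06)
p=get_obs()["position"];bot.servo_line([.5808,-.0755,.17]);
r=vision.read_camera("wrist");cv2.imwrite("pics/w3.png",r["frame"][150:300,180:380,::-1].repeat(2,0).repeat(2,1))
# hover above the handle, closing line tangential (225.5 deg ~ 45.5)
bot.servo_line([.5808,-.0755,.26])
bot.reach([.579,.2545,.26],down(np.radians(45.5)))
r=vision.read_camera("wrist");cv2.imwrite("pics/w4.png",r["frame"][...,::-1])
np.savez("w4.npz",intrinsics=r["intrinsics"],view=r["view"],frame=r["frame"])
o=get_obs();print(o["position"],o["joint_pos"],o["time_s"],o["wrist_force"])
E
```

```text
[0.5793 0.2531 0.2599] [ 0.4098  0.3541  1.605  -0.0005  1.1829 -0.3823] 11.55 [0.2537 0.4616 0.3409]
```

View pics/w3.png

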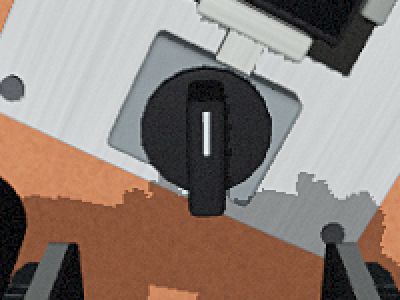

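View pics/w4.png

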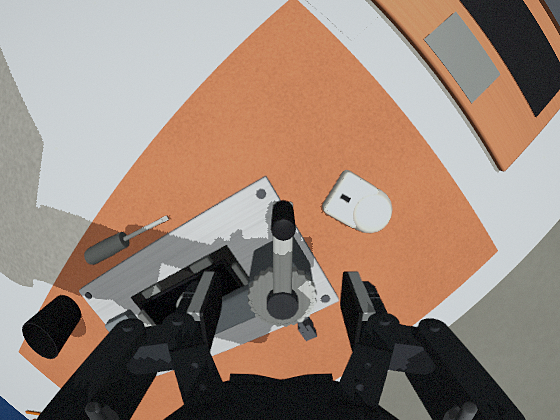

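```bash
python3 - <<'E'
from h import *
np.set_printoptions(precision=4,suppress=True)
r=np.load("w4.npz")
def proj(P):
    c=r["view"][:3,:3]@P+r["view"][:3,3];th=np.arccos(c[2]/np.linalg.norm(c));k=r["intrinsics"]
    return c[:2]/np.linalg.norm(c[:2])*th*k[0,0]+k[:2,2]
print("cam",-r["view"][:3,:3].T@r["view"][:3,3])
for P in([.579,.2545,.173],[.579,.2545,.123],[.650,.184,.12],[.650,.184,.13]):print(P,proj(np.array(P)))
cv2.imwrite("pics/w5.png",cv2.resize(r["frame"][190:340,220:370,::-1],None,fx=4,fy=4,interpolation=cv2.INTER_CUBIC))
E
```

```text
cam [0.5184 0.3133 0.3845]
[0.579, 0.2545, 0.173] [281.8791 231.1339]
[0.579, 0.2545, 0.123] [281.715  209.1845]
[0.65, 0.184, 0.12] [281.2412 305.6681]
[0.65, 0.184, 0.13] [281.2493 311.5857]
```

View pics/w5.png

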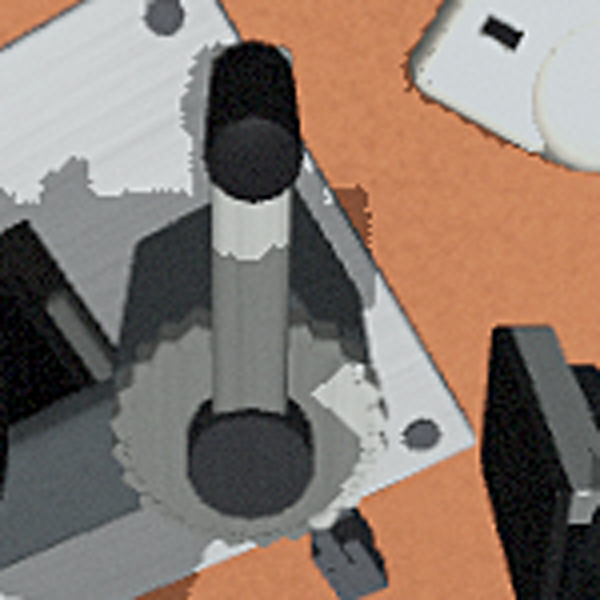

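```bash
python3 - <<'E'
from h import *
np.set_printoptions(precision=4,suppress=True)
r=np.load("w4.npz")
h=wcast(r,283.5,230,.173);c=wcast(r,282.75,304.5,.12);print(h,c,np.degrees(np.arctan2(*(h-c)[1::-1])),np.linalg.norm((h-c)[:2]))
p=h[:2]
bot.servo_line([*p,.20],down(np.radians(45.5)));bot.servo_line([*p,.152],None,.08)
print(get_obs()["wrist_force"])
hand.move_gripper(0,60);o=get_obs();print(o["gripper_width"],o["grip_force"],o["position"],o["wrist_force"],o["time_s"])
E
```

```text
[0.5792 0.2559 0.173 ] [0.65  0.186 0.12 ] 135.39779486641572 0.09950141440644711
[ 0.4229 -0.2778 -0.2272]
0.01649855859237207 58.350786566734314 [0.5792 0.2558 0.1525] [-1.7388 -1.5616  4.859 ] 13.3083
```

```bash
cat > arc.py <<'E'
from h import *
C=np.array([.650,.1852]);P0=np.array([.5792,.2558]);T0=np.arctan2(*(P0-C)[::-1]);rad=np.linalg.norm(P0-C)
def arc(a):
    t=T0+a;p=C+rad*np.array([np.cos(t),np.sin(t)])
    bot.servo_line([*p,.152],down(np.radians(45.5)+a),.04)
    o=get_obs();f=o["wrist_force"];d=o["position"][:2]-C;t=np.arctan2(d[1],d[0])
    u=d/np.linalg.norm(d);print(round(a,3),"ach",round((t-T0+np.pi)%(2*np.pi)-np.pi,3),"Ft",round(-f[0]*u[1]+f[1]*u[0],2),"Fr",round(f[:2]@u,2),"Fz",round(f[2],1),round(o["gripper_width"],4),round(o["time_s"],1))
E
python3 - <<'E'
from arc import *
print(np.degrees(T0),rad)
for a in np.arange(.03,.62,.03):arc(a)
E
```

```text
135.08104065248148 0.09998499887483121
0.03 ach 0.015 Ft -3.72 Fr 1.69 Fz 1.0 0.0167 13.6
0.06 ach 0.044 Ft -5.23 Fr 1.4 Fz 2.2 0.0167 13.8
0.09 ach 0.074 Ft -5.44 Fr 1.6 Fz 1.6 0.0163 14.1
0.12 ach 0.103 Ft -5.99 Fr 1.61 Fz 1.9 0.0169 14.3
0.15 ach 0.135 Ft -5.91 Fr 2.73 Fz 1.3 0.0164 14.6
0.18 ach 0.169 Ft -3.7 Fr 1.75 Fz 2.8 0.0167 14.8
0.21 ach 0.206 Ft -2.94 Fr 1.52 Fz 5.2 0.0168 15.1
0.24 ach 0.238 Ft -3.5 Fr 2.19 Fz 6.7 0.0169 15.3
0.27 ach 0.263 Ft -4.46 Fr 3.06 Fz 4.8 0.0166 15.6
0.3 ach 0.29 Ft -6.65 Fr 2.69 Fz 3.8 0.0163 15.8
0.33 ach 0.32 Ft -6.64 Fr 1.65 Fz 3.7 0.0169 16.1
0.36 ach 0.351 Ft -5.63 Fr 2.35 Fz 5.3 0.0167 16.3
0.39 ach 0.381 Ft -6.89 Fr 2.35 Fz 5.0 0.0166 16.6
0.42 ach 0.413 Ft -5.28 Fr 2.31 Fz 3.8 0.0167 16.8
0.45 ach 0.446 Ft -3.85 Fr 1.58 Fz 5.7 0.0164 17.1
0.48 ach 0.477 Ft -4.99 Fr 2.38 Fz 6.2 0.0166 17.3
0.51 ach 0.506 Ft -4.65 Fr 1.96 Fz 5.5 0.0165 17.6
0.54 ach 0.533 Ft -5.7 Fr 2.78 Fz 5.4 0.0165 17.8
0.57 ach 0.562 Ft -6.73 Fr 2.37 Fz 5.4 0.0165 18.1
0.6 ach 0.592 Ft -6.86 Fr 2.97 Fz 6.8 0.0166 18.3
```

Clicks 1 and 2 came where I expected them. I'll go on past the third and stop at the 0.78 notch.

```bash
python3 - <<'E'
from arc import *
for a in np.arange(.62,.785,.02):arc(a)
bot.dwell(1);arc(.785)
r=vision.read_camera("top");cv2.imwrite("pics/t2.png",cv2.resize(r["frame"][120:270,140:400,::-1],None,fx=3,fy=3,interpolation=cv2.INTER_CUBIC))
E
```

```text
0.62 ach 0.612 Ft -5.75 Fr 2.47 Fz 5.8 0.0162 18.6
0.64 ach 0.631 Ft -7.02 Fr 2.5 Fz 4.8 0.0165 18.8
0.66 ach 0.651 Ft -7.56 Fr 1.86 Fz 5.6 0.0167 19.1
0.68 ach 0.674 Ft -5.8 Fr 2.39 Fz 6.5 0.0165 19.3
0.7 ach 0.694 Ft -5.94 Fr 2.75 Fz 6.7 0.0165 19.6
0.72 ach 0.719 Ft -2.77 Fr 2.58 Fz 8.1 0.0164 19.8
0.74 ach 0.741 Ft -2.28 Fr 1.39 Fz 7.6 0.0166 20.1
0.76 ach 0.759 Ft -2.58 Fr 2.35 Fz 7.1 0.0166 20.3
0.78 ach 0.777 Ft -5.09 Fr 1.47 Fz 6.6 0.0166 20.6
0.785 ach 0.78 Ft -5.6 Fr 2.67 Fz 6.9 0.0166 21.8
```

View pics/t2.png

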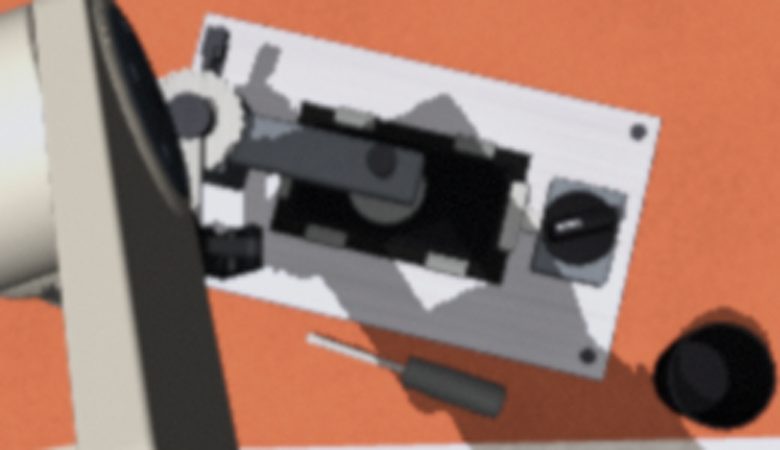

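The lever sits in the third notch, with the hub at about (190,115) and the fingers at (232,250). The knob at (580,228) is still turned, and the screwdriver and pen cup haven't moved.

```bash
python3 -c "
from workcell import *
print(hand_in())"
```

```text
the job is handed in; nothing more can be done
None
```

The job is handed in: the knob is turned past its detent (about 1.1 rad), and the fingers hold the lever handle at its third click (about 0.78 rad); the screwdriver and pen cup are in place in the last view, and the mouse was out of that view but nothing went near it.

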